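# Set down the microscope stand's stabiliser leg

### The arm

A 6-joint arm with a two-finger parallel gripper is mounted at the origin on the work surface. World frame = base frame: x ahead of the robot, y to its left, z up, the work surface at z = 0. Lengths are in m, angles in degrees, forces in N, time in s.
With the tool pointing down it reaches from about 0.3 to 0.75 m from the base axis. Payload 8.5 kg.
Tool frame: the origin (TCP) lies at the very end of the fingers, on their centre line; the grasp point (between the pads) lies 19 mm behind it (env.grip_depth is the z of the grasp point in the tool frame, in m); z points along the fingers, y is the direction in which the jaws open and shut (so a half turn about z gives the same grasp; the last joint's range is limited). The gripper opens to 85 mm and grips with 20 to 120 N. Pads are 22 mm wide; open, the fingers measure 114 mm over their backs; the gripper's body (76 mm by 85 mm) begins 54 mm behind the grasp point. The pads swing forward as they close: fully open they stand 13 mm farther back than shut.
Start: joints at [52.924, 21.807, 74.336, -0, 83.858, -12.336], TCP at [0.23, 0.5, 0.231] pointing down, gripper open.
Joint ranges: [-178.18, 178.18], [-50.72, 133.34], [12.68, 142.11], [-81.47, 261.47], [9.98, 163.14], [-165.26, 165.26]. Speed limits (degrees/s): [136.94, 136.94, 180, 180, 180, 180].

### API

Orientations are given as a 3x3 rotation matrix whose columns are the frame's x, y, z axes.
In Python, from rig import env gives the robot as it stands.
- The arm moves only by the tool apply_moves, never from a script. Its argument "plan" is a list of rows, each an object of numbers: "tx", "ty", "tz": the shift along the world's x, y, z in mm; "rx", "ry", "rz": the turn, a rotation vector about the world's x, y, z in rad; "jaw": the opening, from -1 (shut) to 1 (fully open). A call has 1 to 12 rows; each row is the pose to reach, as a shift and turn from the pose measured when the call began; what a row does not reach only later rows make up. A row lasts 1/10 s, in which the tool goes at most 50 mm and 8.59 degrees, less where a joint would pass 70% of its speed; a pose out of reach is approached as far as the arm can. A call with a gripper value outside its range is refused whole. The fingers move at their own pace and stop on an object; "grip_force" is the grip in N (left out, the last holds). Time passes only in rows, so rows that repeat a pose let the fingers close. It gives the time, the measured TCP pose, the force and the opening at its end, in the units of the state.
- env.observe(): the state, without advancing time (a new reading comes with each control period).
- env.get_image(name): name is "side" or "top"; returns a dict with "image" (480x640x3 uint8, red, green, blue), "intrinsics" (3x3 intrinsics, pixels), "world_from_camera" (4x4, takes a point from camera to world coordinates). Camera axes: x right, y up, looking along -z (the intrinsics and any distortion apply to the point x, -y, -z); pixel columns grow to the right and rows downward; lengths in m; the calibration is good to about 2 mm. A picture is of the moment at which its call begins. There is no depth.
- env.close_job(): hands the job in, once; it reports no verdict.
The state is a dict: "time_s": time; "q": joint angles; "qvel": joint speeds; "joint_efforts": joint torques, N m; "position": TCP position; "tool_rot": TCP orientation; "ft_force": force on the tool from outside, world axes, zero at the start; "wrist_torque": the same for the moment, N m; "grip_width": finger opening in m.
Only numpy, scipy, OpenCV 4.12 (cv2) and the standard library are available. Lean on these libraries where they do the work, as an engineer would, in place of code of your own. Each camera call takes 0.05 s, during which the arm holds its last target.

### The job

The inspection microscope's stand has two crank-down stabiliser legs: the one with the black knob already stands on its pad, the one with the orange knob is still up. Wind the orange-knobbed crank clockwise (seen from above) until its foot stands firmly on the pad below it and the crank clearly gets heavier, then stop without forcing it and let go. Leave the black-knobbed crank alone.

Things in the scene. Friction and masses are not known exactly. Their poses are not given: they have to be found in the camera images.
- crank_knob (a point): Centre, half-way up, of the upright orange knob on the crank to be turned: a cylinder 20 mm in diameter, 52 mm tall, 162 to 214 mm above the table, standing on a flat steel crank arm; this point is 26 mm above the arm. It spins on its pin: a gripper holding it from above leads it round without turning. Nothing nearby stands above the arm. Running load about 6 N, 2 to 5 N paused.
- crank_axis (a point): Point on that crank's upright axis, level with the knob's centre, which circles it at 50 mm radius. Clockwise lowers the foot 5 mm per rad; 0.5 to 1 turn to touchdown. Then the knob's load climbs steadily, about 10 N per rad: 3 to 6 N over running is firm, 20 N is forcing. It stays put when let go. A column 280 mm high stands midway between the two jacks, 90 mm beyond their beam.
- foot: Round steel foot, 58 mm in diameter, on a springy rubber buffer (20 N/mm), under the orange-knobbed jack; origin at the centre of its underside. It only moves up and down, with the crank. Below it on the table lies a loose round black pad with a steel top, 80 mm in diameter, 10 or 18 mm thick (differs; the spare pad between stand and robot is the other one).
- crank_b (a joint): Angle (rad) of the other crank, with the black knob, on the jack at the other end of the stand's grey beam (380 mm away, on either side), of the same shape and height; 0 at the start with its foot on its pad, grows clockwise. To be left alone.

How it is judged (in metres and radians):
At the end, for the whole second after the job is handed in: The foot of the orange-knobbed leg stands on its pad, pressing on it with 15 to 200 N, and is at rest (contact force between foot and anything else between 15 and 200 N and linear speed of foot below 0.003 m/s); the robot touches nothing.
It fails at once if the crank is forced: more than 200 N on the foot (contact force between foot and anything else above 200 N).
It fails at once if the black-knobbed crank is turned by more than 0.15 rad (value of joint crank_b above 0.15 rad or value of joint crank_b below -0.15 rad).
It also fails if it takes over 51 s, if anything falls off the work surface, if the arm or the gripper's body presses on something with over 40 N, if the wrist force passes 120 N, or if a joint passes its speed limit or range.

## Working session

There is one attempt and no reset: what is moved stays moved. The work goes in short steps, Python scripts to look and compute and a tool call to move; the robot and the scene stay as the last step left them, time stands still between calls to the robot, and variables do not carry over. Pictures are saved under pics/ and viewed, and the job is handed in when it is done.

Besides the shell and the picture viewer there is one more tool, called after "Emit:" as name(argument=value, ...), one argument or row to a line, values as JSON. apply_moves: Moves the arm, as the interface text tells. Its arguments: {"type":"object","properties":{"plan":{"type":"array","items":{"type":"object","properties":{"tx":{"type":"number"},"ty":{"type":"number"},"tz":{"type":"number"},"rx":{"type":"number"},"ry":{"type":"number"},"rz":{"type":"number"},"jaw":{"type":"number"}}}},"grip_force":{"type":"number"}},"required":["plan"]}

```bash
mkdir -p pics; ls; cat > h.py <<'E'
from rig import env
import numpy as np, cv2, pickle
def snap(n,tag):
    d=env.get_image(n); cv2.imwrite(f'pics/{tag}.png',d['image'][:,:,::-1]); pickle.dump(d,open(f'pics/{tag}.pkl','wb')); return d
def ray(d,u,v):
    K=np.array(d['intrinsics']);T=np.array(d['world_from_camera'])
    r=np.linalg.inv(K)@[u,v,1]; r=np.array([r[0],-r[1],-r[2]])
    return T[:3,3],T[:3,:3]@r
def atz(d,u,v,z):
    o,r=ray(d,u,v); return o+r*(z-o[2])/r[2]
def proj(d,p):
    K=np.array(d['intrinsics']);T=np.array(d['world_from_camera'])
    c=T[:3,:3].T@(np.array(p)-T[:3,3]); q=K@[c[0],-c[1],-c[2]]; return q[:2]/q[2]
E
python3 - <<'E'
from h import *
for n in('side','top'):
    d=snap(n,n+'0'); print(n,d.keys(),np.round(d['world_from_camera'],3).tolist(),d['intrinsics'])
o=env.observe();print(o)
E
```

```text
pics
side dict_keys(['image', 'intrinsics', 'world_from_camera']) [[0.986, 0.107, -0.125, 0.453], [-0.163, 0.55, -0.819, -0.627], [-0.019, 0.828, 0.56, 0.601], [0.0, 0.0, 0.0, 1.0]] [[453.18169465   0.         321.46762384]
 [  0.         453.18169465 234.46985555]
 [  0.           0.           1.        ]]
top dict_keys(['image', 'intrinsics', 'world_from_camera']) [[0.032, 0.979, -0.2, 0.407], [-0.999, 0.031, -0.008, 0.03], [-0.002, 0.2, 0.98, 0.84], [0.0, 0.0, 0.0, 1.0]] [[452.34273944   0.         320.93531963]
 [  0.         452.34273944 243.39146777]
 [  0.           0.           1.        ]]
{'time_s': 0.1, 'q': array([ 5.29255376e+01,  2.18368917e+01,  7.43775310e+01,  1.14258933e-03,
        8.38580234e+01, -1.23360895e+01]), 'qvel': array([ 0.01200511, -0.1116001 , -0.07824524,  0.00896989, -0.13182553,
       -0.02209259]), 'joint_efforts': array([ 2.44178875e-03, -4.49220228e+01, -2.31656832e+01, -2.59561457e-04,
        3.70851980e-03,  4.04877574e-05]), 'position': array([0.23000774, 0.49932187, 0.2307927 ]), 'tool_rot': array([[-9.08227104e-01,  4.18476909e-01, -7.78080029e-04],
       [ 4.18477532e-01,  9.08226603e-01, -9.96870462e-04],
       [ 2.89505712e-04, -1.23099378e-03, -9.99999200e-01]]), 'ft_force': array([-0.43860526, -0.65868131,  0.2219068 ]), 'wrist_torque': array([ 0.02920572,  0.04174915, -0.00817153]), 'grip_width': 0.08542661207553286}
```

View pics/side0.png

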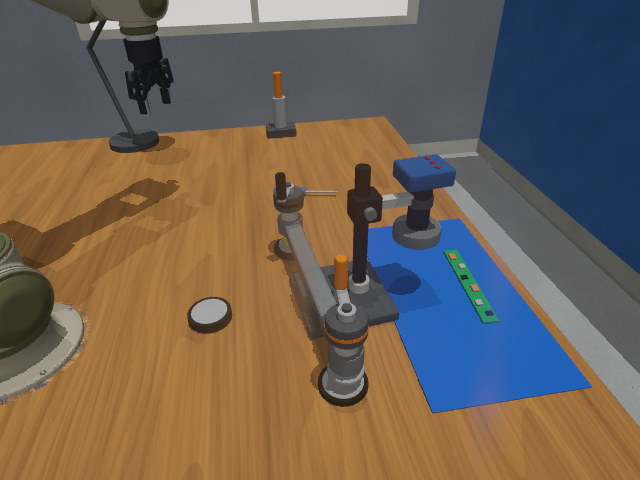

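View pics/top0.png

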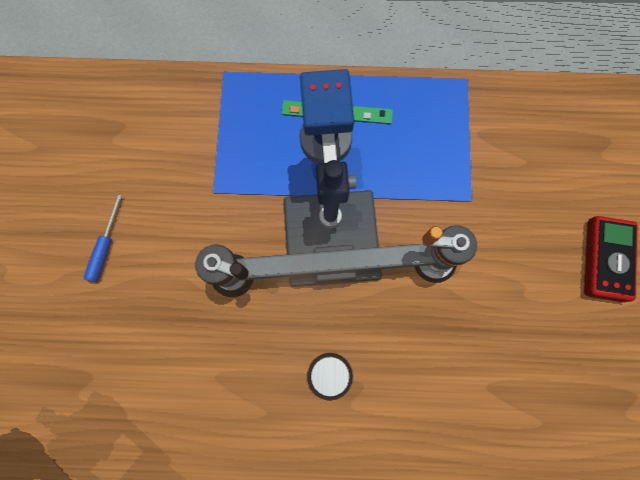

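The orange knob is at about (341,272) in the side view and (436,233) in the top view. The orange crank's hub is at about (347,312) and (461,242). The black one is at the +y end. I'll zoom in.

```bash
python3 - <<'E'
from h import *
s=pickle.load(open('pics/side0.pkl','rb'));t=pickle.load(open('pics/top0.pkl','rb'))
a=cv2.resize(s['image'][240:410,290:400],None,fx=4.5*.75,fy=4.5*.75,interpolation=2)
b=cv2.resize(t['image'][205:290,400:490],None,fx=4.5,fy=4.5,interpolation=2)
H=max(a.shape[0],b.shape[0]);im=np.zeros((H,a.shape[1]+b.shape[1],3),np.uint8)
im[:a.shape[0],:a.shape[1]]=a;im[:b.shape[0],a.shape[1]:]=b
print(im.shape);cv2.imwrite('pics/z0.png',im[:,:,::-1])
def orange(d,box):
    h=cv2.cvtColor(d['image'],cv2.COLOR_RGB2HSV);m=cv2.inRange(h,(8,170,90),(20,255,255))
    k=np.zeros_like(m);x0,x1,y0,y1=box;k[y0:y1,x0:x1]=m[y0:y1,x0:x1]
    n,l,st,c=cv2.connectedComponentsWithStats(k);return [(st[i].tolist(),c[i].round(1).tolist()) for i in range(1,n) if st[i][4]>10]
print(orange(s,(300,400,230,420)),orange(t,(400,480,210,290)))
# fit: knob centre
for z in(.162,.188,.214): print(z,atz(s,341,272,z).round(3),atz(t,436,233,z).round(3),'hub',atz(t,461,242,z).round(3),atz(s,347,312,z).round(3))
E
```

```text
(574, 776, 3)
[([334, 254, 14, 36, 435], [340.8, 271.2]), ([325, 326, 44, 18, 149], [347.0, 338.4])] [([424, 226, 18, 18, 59], [432.3, 235.9])]
0.162 [ 0.564 -0.093  0.162] [ 0.567 -0.14   0.162] hub [ 0.554 -0.178  0.162] [ 0.555 -0.18   0.162]
0.188 [ 0.557 -0.125  0.188] [ 0.561 -0.134  0.188] hub [ 0.548 -0.17   0.188] [ 0.549 -0.207  0.188]
0.214 [ 0.551 -0.156  0.214] [ 0.554 -0.127  0.214] hub [ 0.543 -0.162  0.214] [ 0.543 -0.233  0.214]
```

View pics/z0.png

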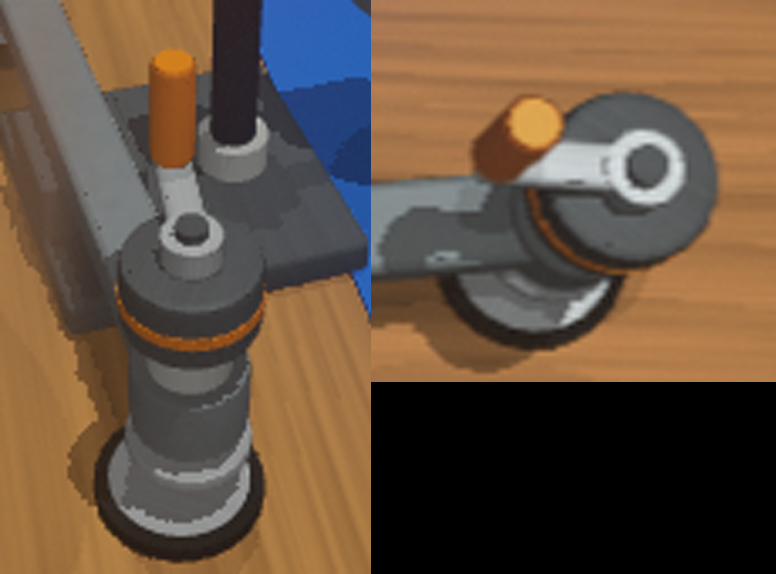

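```bash
python3 - <<'E'
from h import *
s=pickle.load(open('pics/side0.pkl','rb'));t=pickle.load(open('pics/top0.pkl','rb'))
def tri(a,b):
    A=[];B=[]
    for d,p in((s,a),(t,b)):
        o,r=ray(d,*p);r/=np.linalg.norm(r);P=np.eye(3)-np.outer(r,r);A.append(P);B.append(P@o)
    return np.linalg.lstsq(np.vstack(A),np.hstack(B),rcond=None)[0]
print('knobtop',tri((341.3,258.4),(436.9,232.3)),atz(s,341.3,258.4,.214),atz(t,436.9,232.3,.214))
h=tri((346.3,308.7),(462,241.2));print('hub',h)
# knob base in side: centre of base ring approx bottom pix 290
k=(atz(s,341.3,258.4,.214)+atz(t,436.9,232.3,.214))/2
print('radius',np.linalg.norm((h-k)[:2]),'angle',np.degrees(np.arctan2(*(k-h)[[1,0]])))
# black hub: top (211.5,262)
print('black hub',atz(t,211.5,262,h[2]))
# pad ring ctr
print(proj(s,[h[0],h[1],0.0]),proj(t,[h[0],h[1],0]))
E
```

```text
knobtop [ 0.55606783 -0.12815839  0.21520333] [ 0.5572146  -0.12637246  0.214     ] [ 0.55553596 -0.12840072  0.214     ]
hub [ 0.55405231 -0.17830882  0.16647146]
radius 0.05097518485607547 angle 87.38809124994359
black hub [0.51004032 0.199929   0.16647146]
[345.14159744 386.24042262] [435.10462589 259.37260797]
```

The knob is at (0.556, -0.128) and the hub at (0.554, -0.178). The radius comes out at 51 mm (50 given), the top height at 215 mm (214 given) and the jack spacing at 380 mm, so the numbers are consistent. I'll approach around the near side.

Emit:
apply_moves(
  plan=[
    {"tx": 20,"ty": -40,"tz": 20,"jaw": 1},
    {"tx": 170,"ty": -627,"tz": 30,"jaw": 1},
    {"tx": 170,"ty": -627,"tz": 30},
    {"tx": 170,"ty": -627,"tz": 30},
    {"tx": 170,"ty": -627,"tz": 30},
    {"tx": 170,"ty": -627,"tz": 30},
    {"tx": 170,"ty": -627,"tz": 30},
    {"tx": 170,"ty": -627,"tz": 30},
    {"tx": 170,"ty": -627,"tz": 30},
    {"tx": 170,"ty": -627,"tz": 30},
    {"tx": 170,"ty": -627,"tz": 30},
    {"tx": 170,"ty": -627,"tz": 30},
  ],
)

```text
validation failed for argument at $.pl...
```

Emit:
apply_moves(
  plan=[
    {"tx": 20,"ty": -40,"tz": 20,"rx": 0,"ry": 0,"rz": 0,"jaw": 1},
    {"tx": 170,"ty": -627,"tz": 30,"rx": 0,"ry": 0,"rz": 0,"jaw": 1},
    {"tx": 170,"ty": -627,"tz": 30,"rx": 0,"ry": 0,"rz": 0,"jaw": 1},
  ],
)

```text
time_s: 0.4
position: [0.2748, 0.361, 0.2523]
tool_rot: [[-0.909, 0.418, -0.001], [0.418, 0.909, -0.001], [0.0, -0.001, -1.0]]
ft_force: [0.7, 1.3, -0.0]
grip_width: 0.085
```

Emit:
apply_moves(
  plan=[
    {"tx": 125,"ty": -489,"tz": 10,"rx": 0,"ry": 0,"rz": 0,"jaw": 1},
    {"tx": 125,"ty": -489,"tz": 10,"rx": 0,"ry": 0,"rz": 0,"jaw": 1},
    {"tx": 125,"ty": -489,"tz": 10,"rx": 0,"ry": 0,"rz": 0,"jaw": 1},
    {"tx": 125,"ty": -489,"tz": 10,"rx": 0,"ry": 0,"rz": 0,"jaw": 1},
    {"tx": 125,"ty": -489,"tz": 10,"rx": 0,"ry": 0,"rz": 0,"jaw": 1},
    {"tx": 125,"ty": -489,"tz": 10,"rx": 0,"ry": 0,"rz": 0,"jaw": 1},
    {"tx": 125,"ty": -489,"tz": 10,"rx": 0,"ry": 0,"rz": 0,"jaw": 1},
    {"tx": 125,"ty": -489,"tz": 10,"rx": 0,"ry": 0,"rz": 0,"jaw": 1},
    {"tx": 125,"ty": -489,"tz": 10,"rx": 0,"ry": 0,"rz": 0,"jaw": 1},
    {"tx": 125,"ty": -489,"tz": 10,"rx": 0,"ry": 0,"rz": 0,"jaw": 1},
    {"tx": 125,"ty": -489,"tz": 10,"rx": 0,"ry": 0,"rz": 0,"jaw": 1},
    {"tx": 125,"ty": -489,"tz": 10,"rx": 0,"ry": 0,"rz": 0,"jaw": 1},
  ],
)

```text
time_s: 1.6
position: [0.3998, -0.1289, 0.2617]
tool_rot: [[-0.908, 0.42, -0.002], [0.42, 0.908, -0.0], [0.002, -0.001, -1.0]]
ft_force: [-0.4, 0.2, 0.1]
grip_width: 0.0858
```

Next, over the knob and down to a TCP height of 0.2, then a look before closing. Going by the current pose that is +156 in x and 0 in y.

Emit:
apply_moves(
  plan=[
    {"tx": 50,"ty": 0,"tz": 0,"rx": 0,"ry": 0,"rz": 0,"jaw": 1},
    {"tx": 100,"ty": 0,"tz": 0,"rx": 0,"ry": 0,"rz": 0,"jaw": 1},
    {"tx": 140,"ty": 1,"tz": 0,"rx": 0,"ry": 0,"rz": 0,"jaw": 1},
    {"tx": 156,"ty": 1,"tz": 0,"rx": 0,"ry": 0,"rz": 0,"jaw": 1},
    {"tx": 156,"ty": 1,"tz": 0,"rx": 0,"ry": 0,"rz": 0,"jaw": 1},
    {"tx": 156,"ty": 1,"tz": -30,"rx": 0,"ry": 0,"rz": 0,"jaw": 1},
    {"tx": 156,"ty": 1,"tz": -50,"rx": 0,"ry": 0,"rz": 0,"jaw": 1},
    {"tx": 156,"ty": 1,"tz": -50,"rx": 0,"ry": 0,"rz": 0,"jaw": 1},
  ],
)

```text
time_s: 2.4
position: [0.5536, -0.1263, 0.2098]
tool_rot: [[-0.908, 0.419, -0.007], [0.419, 0.908, 0.002], [0.007, -0.001, -1.0]]
ft_force: [0.8, -0.9, -0.4]
grip_width: 0.0857
```

```bash
python3 - <<'E'
from h import *
s=snap('side','side1');t=snap('top','top1');o=env.observe();print(o['position'],o['ft_force'],o['q'].round(1))
a=cv2.resize(s['image'][190:350,270:400],None,fx=3,fy=3,interpolation=2)
b=cv2.resize(t['image'][170:330,380:510],None,fx=3,fy=3,interpolation=2)
cv2.imwrite('pics/z1.png',np.hstack([a,b])[:,:,::-1])
E
```

```text
[ 0.55525028 -0.12728503  0.21283927] [-0.12958378  0.12613877 -0.97054723] [-24.8  24.6  73.   -0.1  82.5 -90. ]
```

View pics/z1.png

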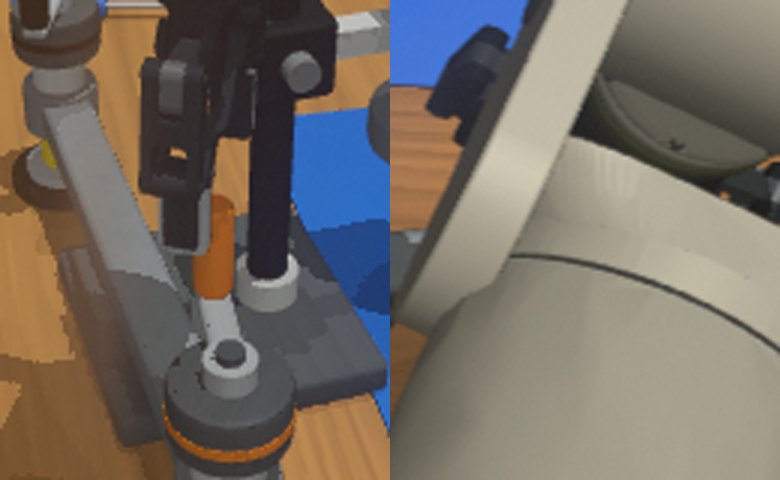

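In the side view the near finger stands just to the robot's side of the orange knob, which is at about (215,250) in the crop, and the gripper is aligned over it. The top view is blocked by the arm. Next I descend and close.

Emit:
apply_moves(
  plan=[
    {"tx": 1,"ty": -1,"tz": -20,"rx": 0,"ry": 0,"rz": 0,"jaw": 1},
    {"tx": 1,"ty": -1,"tz": -38,"rx": 0,"ry": 0,"rz": 0,"jaw": 1},
    {"tx": 1,"ty": -1,"tz": -38,"rx": 0,"ry": 0,"rz": 0,"jaw": 1},
    {"tx": 1,"ty": -1,"tz": -38,"rx": 0,"ry": 0,"rz": 0,"jaw": 0},
    {"tx": 1,"ty": -1,"tz": -38,"rx": 0,"ry": 0,"rz": 0,"jaw": -1},
    {"tx": 1,"ty": -1,"tz": -38,"rx": 0,"ry": 0,"rz": 0,"jaw": -1},
    {"tx": 1,"ty": -1,"tz": -38,"rx": 0,"ry": 0,"rz": 0,"jaw": -1},
    {"tx": 1,"ty": -1,"tz": -38,"rx": 0,"ry": 0,"rz": 0,"jaw": -1},
    {"tx": 1,"ty": -1,"tz": -38,"rx": 0,"ry": 0,"rz": 0,"jaw": -1},
    {"tx": 1,"ty": -1,"tz": -38,"rx": 0,"ry": 0,"rz": 0,"jaw": -1},
  ],
  grip_force=60,
)

```text
time_s: 3.5
position: [0.5567, -0.1278, 0.1755]
tool_rot: [[-0.908, 0.419, 0.0], [0.419, 0.908, -0.0], [-0.0, 0.0, -1.0]]
ft_force: [0.6, 4.5, 5.0]
grip_width: 0.0188
```

```bash
python3 - <<'E'
from h import *
o=env.observe();print(o['position'],o['ft_force'],o['wrist_torque'],o['grip_width'])
E
```

```text
[ 0.55665463 -0.12780907  0.1755417 ] [0.58239856 4.51510592 5.04362413] [ 0.79355037 -0.07306153 -0.01826297] 0.01875036669687612
```

Gripped: width 19 mm and small forces. Now I'll compute the arc rows.

```bash
cat >> h.py <<'E'
def arc(C,step,n,R=.05,dz=0,m=None):
    o=env.observe();p=np.array(o['position']);a0=np.arctan2(p[1]-C[1],p[0]-C[0])
    print('t',o['time_s'],'r mm',1e3*np.hypot(*(p[:2]-C)),'ang',a0,'F',o['ft_force'].round(1),'z',p[2],'w',o['grip_width'])
    u=np.array([np.cos(a0),np.sin(a0)]);tt=np.array([u[1],-u[0]])
    f=o['ft_force'];print('radial',u@f[:2],'resist',-tt@f[:2], 'rv',)
    for i in range(1,n+1):
        a=a0-step*i;q=(C+R*np.array([np.cos(a),np.sin(a)])-p[:2])*1e3
        print(i,np.round(q*2)/2)
E
python3 - <<'E'
from h import *
arc(np.array([.5545,-.178]),.12,12)
E
```

```text
t 3.5 r mm 50.23715965692606 ang 1.527894039277502 F [0.6 4.5 5. ] z 0.1755417014584088 w 0.01875036669687612
radial 4.535929857988451 resist -0.38821369998253313 rv
1 [ 6. -1.]
2 [12. -2.]
3 [17.5 -4. ]
4 [23. -7.]
5 [ 28. -10.]
6 [ 32.5 -14. ]
7 [ 36.5 -18.5]
8 [ 40.  -23.5]
9 [ 43.  -28.5]
10 [ 45. -34.]
11 [ 47. -40.]
12 [ 47.5 -46. ]
```

Emit:
apply_moves(
  plan=[
    {"tx": 3,"ty": 0,"tz": 0,"rx": 0,"ry": 0,"rz": 0,"jaw": -1},
    {"tx": 6,"ty": -1,"tz": 0,"rx": 0,"ry": 0,"rz": 0,"jaw": -1},
    {"tx": 12,"ty": -2,"tz": 0,"rx": 0,"ry": 0,"rz": 0,"jaw": -1},
    {"tx": 17.5,"ty": -4,"tz": 0,"rx": 0,"ry": 0,"rz": 0,"jaw": -1},
    {"tx": 23,"ty": -7,"tz": 0,"rx": 0,"ry": 0,"rz": 0,"jaw": -1},
    {"tx": 28,"ty": -10,"tz": 0,"rx": 0,"ry": 0,"rz": 0,"jaw": -1},
  ],
)

```text
time_s: 4.1
position: [0.5842, -0.1373, 0.1755]
tool_rot: [[-0.908, 0.419, -0.002], [0.419, 0.908, 0.001], [0.002, 0.0, -1.0]]
ft_force: [-4.8, 3.7, 4.5]
grip_width: 0.0184
```

```bash
python3 - <<'E'
from h import *
arc(np.array([.5545,-.178]),.12,12)
E
```

```text
t 4.1 r mm 50.39202625768427 ang 0.9393376841829153 F [-4.8  3.7  4.5] z 0.1755283106650308 w 0.01842443363598704
radial 0.1761166727554846 resist 6.045214874484718 rv
1 [ 4.5 -4. ]
2 [ 8.5 -8.5]
3 [ 12.  -13.5]
4 [ 15.  -18.5]
5 [ 17.5 -24. ]
6 [ 19. -30.]
7 [ 20.  -35.5]
8 [ 20.  -41.5]
9 [ 20.  -47.5]
10 [ 18.5 -53.5]
11 [ 16.5 -59.5]
12 [ 14.  -64.5]
```

Running load is 6.0 N as expected, and the radial load is about zero. Continuing.

Emit:
apply_moves(
  plan=[
    {"tx": 4.5,"ty": -4,"tz": 0,"rx": 0,"ry": 0,"rz": 0,"jaw": -1},
    {"tx": 8.5,"ty": -8.5,"tz": 0,"rx": 0,"ry": 0,"rz": 0,"jaw": -1},
    {"tx": 12,"ty": -13.5,"tz": 0,"rx": 0,"ry": 0,"rz": 0,"jaw": -1},
    {"tx": 15,"ty": -18.5,"tz": 0,"rx": 0,"ry": 0,"rz": 0,"jaw": -1},
    {"tx": 17.5,"ty": -24,"tz": 0,"rx": 0,"ry": 0,"rz": 0,"jaw": -1},
    {"tx": 19,"ty": -30,"tz": 0,"rx": 0,"ry": 0,"rz": 0,"jaw": -1},
    {"tx": 20,"ty": -35.5,"tz": 0,"rx": 0,"ry": 0,"rz": 0,"jaw": -1},
    {"tx": 20,"ty": -41.5,"tz": 0,"rx": 0,"ry": 0,"rz": 0,"jaw": -1},
    {"tx": 20,"ty": -47.5,"tz": 0,"rx": 0,"ry": 0,"rz": 0,"jaw": -1},
    {"tx": 18.5,"ty": -53.5,"tz": 0,"rx": 0,"ry": 0,"rz": 0,"jaw": -1},
    {"tx": 16.5,"ty": -59.5,"tz": 0,"rx": 0,"ry": 0,"rz": 0,"jaw": -1},
    {"tx": 14,"ty": -64.5,"tz": 0,"rx": 0,"ry": 0,"rz": 0,"jaw": -1},
  ],
)

```text
time_s: 5.3
position: [0.5988, -0.2014, 0.1756]
tool_rot: [[-0.908, 0.418, -0.001], [0.418, 0.908, 0.002], [0.001, 0.002, -1.0]]
ft_force: [3.0, 6.0, 1.9]
grip_width: 0.0187
```

```bash
python3 - <<'E'
from h import *
arc(np.array([.5545,-.178]),.12,12)
E
```

```text
t 5.3 r mm 50.06956339479686 ang -0.48519499374096564 F [3.  6.  1.9] z 0.17559303052205655 w 0.018680431874585252
radial -0.19024028954649655 resist 6.707445796426492 rv
1 [-3. -5.]
2 [ -7. -10.]
3 [-11. -14.]
4 [-16. -18.]
5 [-21. -21.]
6 [-26.5 -23.5]
7 [-32. -25.]
8 [-38.  -26.5]
9 [-44.  -26.5]
10 [-50.  -26.5]
11 [-56.  -25.5]
12 [-61.5 -23.5]
```

Emit:
apply_moves(
  plan=[
    {"tx": -3,"ty": -5,"tz": 0,"rx": 0,"ry": 0,"rz": 0,"jaw": -1},
    {"tx": -7,"ty": -10,"tz": 0,"rx": 0,"ry": 0,"rz": 0,"jaw": -1},
    {"tx": -11,"ty": -14,"tz": 0,"rx": 0,"ry": 0,"rz": 0,"jaw": -1},
    {"tx": -16,"ty": -18,"tz": 0,"rx": 0,"ry": 0,"rz": 0,"jaw": -1},
    {"tx": -21,"ty": -21,"tz": 0,"rx": 0,"ry": 0,"rz": 0,"jaw": -1},
    {"tx": -26.5,"ty": -23.5,"tz": 0,"rx": 0,"ry": 0,"rz": 0,"jaw": -1},
    {"tx": -32,"ty": -25,"tz": 0,"rx": 0,"ry": 0,"rz": 0,"jaw": -1},
    {"tx": -38,"ty": -26.5,"tz": 0,"rx": 0,"ry": 0,"rz": 0,"jaw": -1},
    {"tx": -44,"ty": -26.5,"tz": 0,"rx": 0,"ry": 0,"rz": 0,"jaw": -1},
  ],
)

```text
time_s: 6.2
position: [0.5556, -0.2277, 0.1756]
tool_rot: [[-0.909, 0.418, 0.002], [0.418, 0.909, 0.002], [-0.001, 0.003, -1.0]]
ft_force: [5.3, 2.0, 0.4]
grip_width: 0.0184
```

```bash
python3 - <<'E'
from h import *
arc(np.array([.5545,-.178]),.1,12)
E
```

```text
t 6.2 r mm 49.737613780357826 ang -1.5477779566180099 F [5.3 2.  0.4] z 0.17560049285775883 w 0.018392774473073355
radial -1.8348931850669865 resist 5.378831946104423 rv
1 [-5. -0.]
2 [-10.    0.5]
3 [-15.    1.5]
4 [-19.5   3. ]
5 [-24.    5.5]
6 [-28.5   8. ]
7 [-32.5  11. ]
8 [-36.  14.]
9 [-39.5  18. ]
10 [-42.5  21.5]
11 [-45.  26.]
12 [-47.5  30.5]
```

Half a turn is done and the load is still running load. From here I go in short calls.

Emit:
apply_moves(
  plan=[
    {"tx": -5,"ty": 0,"tz": 0,"rx": 0,"ry": 0,"rz": 0,"jaw": -1},
    {"tx": -10,"ty": 0.5,"tz": 0,"rx": 0,"ry": 0,"rz": 0,"jaw": -1},
    {"tx": -15,"ty": 1.5,"tz": 0,"rx": 0,"ry": 0,"rz": 0,"jaw": -1},
    {"tx": -19.5,"ty": 3,"tz": 0,"rx": 0,"ry": 0,"rz": 0,"jaw": -1},
  ],
)

```text
time_s: 6.6
position: [0.5372, -0.2247, 0.1756]
tool_rot: [[-0.909, 0.418, 0.005], [0.418, 0.909, 0.002], [-0.003, 0.004, -1.0]]
ft_force: [7.4, 3.5, -0.9]
grip_width: 0.0185
```

```bash
python3 - <<'E'
from h import *
arc(np.array([.5545,-.178]),.1,4)
E
```

```text
t 6.6 r mm 49.756751161875215 ang -1.925946905179428 F [ 7.4  3.5 -0.9] z 0.17558807733341691 w 0.018504504317261476
radial -5.856624739444063 resist 5.703173585872343 rv
1 [-4.5  1.5]
2 [-9.  4.]
3 [-13.   7.]
4 [-17.  10.]
```

Emit:
apply_moves(
  plan=[
    {"tx": -4,"ty": 2,"tz": 0,"rx": 0,"ry": 0,"rz": 0,"jaw": -1},
    {"tx": -8.5,"ty": 4.5,"tz": 0,"rx": 0,"ry": 0,"rz": 0,"jaw": -1},
    {"tx": -12.5,"ty": 7.5,"tz": 0,"rx": 0,"ry": 0,"rz": 0,"jaw": -1},
    {"tx": -16.5,"ty": 10.5,"tz": 0,"rx": 0,"ry": 0,"rz": 0,"jaw": -1},
  ],
)

```text
time_s: 7.0
position: [0.5215, -0.2151, 0.1756]
tool_rot: [[-0.908, 0.418, 0.007], [0.418, 0.908, -0.0], [-0.006, 0.003, -1.0]]
ft_force: [6.9, -1.6, -1.8]
grip_width: 0.0187
```

```bash
python3 - <<'E'
from h import *
arc(np.array([.5545,-.1775]),.1,4)
E
```

```text
t 7.0 r mm 50.042836495404046 ang -2.2902848962907467 F [ 6.9 -1.6 -1.8] z 0.17562973151671513 w 0.018709906478299232
radial -3.339810014113755 resist 6.29020991877888 rv
1 [-3.5  3.5]
2 [-7.   7.5]
3 [-9.5 11.5]
4 [-12.  16.]
```

Emit:
apply_moves(
  plan=[
    {"tx": -3.5,"ty": 3.5,"tz": 0,"rx": 0,"ry": 0,"rz": 0,"jaw": -1},
    {"tx": -6.5,"ty": 7.5,"tz": 0,"rx": 0,"ry": 0,"rz": 0,"jaw": -1},
    {"tx": -9.5,"ty": 11.5,"tz": 0,"rx": 0,"ry": 0,"rz": 0,"jaw": -1},
    {"tx": -12,"ty": 16,"tz": 0,"rx": 0,"ry": 0,"rz": 0,"jaw": -1},
  ],
)

```text
time_s: 7.4
position: [0.5101, -0.2004, 0.1756]
tool_rot: [[-0.908, 0.418, 0.009], [0.418, 0.908, -0.003], [-0.009, 0.001, -1.0]]
ft_force: [4.5, -5.2, -1.2]
grip_width: 0.0187
```

```bash
python3 - <<'E'
from h import *
arc(np.array([.5545,-.1775]),.1,4)
E
```

```text
t 7.4 r mm 49.91291886937323 ang -2.6650596695696716 F [ 4.5 -5.2 -1.2] z 0.175613543368372 w 0.018719641805900602
radial -1.6168570936004116 resist 6.676466176256458 rv
1 [-2.   4.5]
2 [-3.5  9. ]
3 [-5. 14.]
4 [-5.5 19. ]
```

Turned 4.19 rad; load 6.7 N.

Emit:
apply_moves(
  plan=[
    {"tx": -2,"ty": 4.5,"tz": 0,"rx": 0,"ry": 0,"rz": 0,"jaw": -1},
    {"tx": -3.5,"ty": 9,"tz": 0,"rx": 0,"ry": 0,"rz": 0,"jaw": -1},
    {"tx": -5,"ty": 14,"tz": 0,"rx": 0,"ry": 0,"rz": 0,"jaw": -1},
  ],
)

```text
time_s: 7.7
position: [0.5057, -0.1878, 0.1756]
tool_rot: [[-0.908, 0.419, 0.01], [0.419, 0.908, -0.006], [-0.011, -0.001, -1.0]]
ft_force: [3.3, -5.0, -2.5]
grip_width: 0.0183
```

```bash
python3 - <<'E'
from h import *
arc(np.array([.5545,-.1775]),.1,4)
E
```

```text
t 7.7 r mm 49.86036691267226 ang -2.9344325656092365 F [ 3.3 -5.  -2.5] z 0.17560534332898528 w 0.01829571329804366
radial -2.161882675874021 resist 5.558859830202381 rv
1 [-1.  5.]
2 [-1. 10.]
3 [-1. 15.]
4 [-0.5 20. ]
```

Emit:
apply_moves(
  plan=[
    {"tx": -1,"ty": 5,"tz": 0,"rx": 0,"ry": 0,"rz": 0,"jaw": -1},
    {"tx": -1,"ty": 10,"tz": 0,"rx": 0,"ry": 0,"rz": 0,"jaw": -1},
    {"tx": -1,"ty": 15,"tz": 0,"rx": 0,"ry": 0,"rz": 0,"jaw": -1},
  ],
)

```text
time_s: 8.0
position: [0.5049, -0.1741, 0.1756]
tool_rot: [[-0.908, 0.42, 0.01], [0.419, 0.908, -0.008], [-0.013, -0.004, -1.0]]
ft_force: [1.1, -5.4, -1.1]
grip_width: 0.0186
```

```bash
python3 - <<'E'
from h import *
arc(np.array([.5545,-.1775]),.1,4)
E
```

```text
t 8.0 r mm 49.75322362548099 ang 3.0728460130165636 F [ 1.1 -5.4 -1.1] z 0.17555341940296024 w 0.018558872227504845
radial -1.43532434589148 resist 5.338750012452976 rv
1 [0.5 5. ]
2 [ 1.5 10. ]
3 [ 3.  14.5]
4 [ 5. 19.]
```

Emit:
apply_moves(
  plan=[
    {"tx": 0.5,"ty": 5,"tz": 0,"rx": 0,"ry": 0,"rz": 0,"jaw": -1},
    {"tx": 1.5,"ty": 10,"tz": 0,"rx": 0,"ry": 0,"rz": 0,"jaw": -1},
    {"tx": 3,"ty": 14.5,"tz": 0,"rx": 0,"ry": 0,"rz": 0,"jaw": -1},
  ],
)

```text
time_s: 8.3
position: [0.5077, -0.1608, 0.1755]
tool_rot: [[-0.907, 0.42, 0.009], [0.42, 0.907, -0.011], [-0.013, -0.006, -1.0]]
ft_force: [-2.5, -5.8, 1.2]
grip_width: 0.0184
```

```bash
python3 - <<'E'
from h import *
arc(np.array([.5545,-.1775]),.1,4)
E
```

```text
t 8.3 r mm 49.66738048517272 ang 2.799451349308977 F [-2.5 -5.8  1.2] z 0.17554378206413587 w 0.018367430168440387
radial 0.41081435869472327 resist 6.3248106142917235 rv
1 [1.5 4.5]
2 [4. 9.]
3 [ 6.5 13.5]
4 [10. 17.]
```

Emit:
apply_moves(
  plan=[
    {"tx": 1.5,"ty": 4.5,"tz": 0,"rx": 0,"ry": 0,"rz": 0,"jaw": -1},
    {"tx": 4,"ty": 9,"tz": 0,"rx": 0,"ry": 0,"rz": 0,"jaw": -1},
    {"tx": 6.5,"ty": 13.5,"tz": 0,"rx": 0,"ry": 0,"rz": 0,"jaw": -1},
  ],
)

```text
time_s: 8.6
position: [0.5138, -0.1489, 0.1755]
tool_rot: [[-0.907, 0.421, 0.007], [0.421, 0.907, -0.014], [-0.013, -0.01, -1.0]]
ft_force: [-2.9, -8.9, 0.8]
grip_width: 0.0189
```

```bash
python3 - <<'E'
from h import *
arc(np.array([.5545,-.1775]),.1,4)
E
```

```text
t 8.6 r mm 49.69708061497179 ang 2.5290724393856636 F [-2.9 -8.9  0.8] z 0.1755223187778319 w 0.018889574759942455
radial -2.71556068083134 resist 8.968188894758125 rv
1 [3. 4.]
2 [6.5 7.5]
3 [10. 11.]
4 [14. 14.]
```

Load is up to 9.0 N, so touchdown was around 5.0 rad of turn. Two more rows, with a look at the load.

Emit:
apply_moves(
  plan=[
    {"tx": 3,"ty": 4,"tz": 0,"rx": 0,"ry": 0,"rz": 0,"jaw": -1},
    {"tx": 6.5,"ty": 7.5,"tz": 0,"rx": 0,"ry": 0,"rz": 0,"jaw": -1},
  ],
)

```text
time_s: 8.8
position: [0.5191, -0.1427, 0.1755]
tool_rot: [[-0.907, 0.421, 0.004], [0.421, 0.907, -0.017], [-0.01, -0.014, -1.0]]
ft_force: [-8.4, -7.0, 4.1]
grip_width: 0.0186
```

```bash
python3 - <<'E'
from h import *
arc(np.array([.5545,-.1775]),.1,3)
E
```

```text
t 8.8 r mm 49.625119140856704 ang 2.3639325896988996 F [-8.4 -7.   4.1] z 0.17548916929879155 w 0.0186183129223501
radial 1.0220386223820508 resist 10.866466785826915 rv
1 [3.5 3.5]
2 [7.5 6.5]
3 [11.5  9. ]
```

Load is 10.9 N, 4.9 N over running load, which is inside the 3 to 6 N window. I stop here, let go and lift straight up.

Emit:
apply_moves(
  plan=[
    {"tx": 0,"ty": 0,"tz": 0,"rx": 0,"ry": 0,"rz": 0,"jaw": -1},
    {"tx": 0,"ty": 0,"tz": 0,"rx": 0,"ry": 0,"rz": 0,"jaw": 0.5},
    {"tx": 0,"ty": 0,"tz": 0,"rx": 0,"ry": 0,"rz": 0,"jaw": 1},
    {"tx": 0,"ty": 0,"tz": 0,"rx": 0,"ry": 0,"rz": 0,"jaw": 1},
    {"tx": 0,"ty": 0,"tz": 0,"rx": 0,"ry": 0,"rz": 0,"jaw": 1},
    {"tx": 0,"ty": 0,"tz": 0,"rx": 0,"ry": 0,"rz": 0,"jaw": 1},
  ],
)

```text
time_s: 9.4
position: [0.5192, -0.1427, 0.1754]
tool_rot: [[-0.907, 0.421, 0.004], [0.421, 0.907, -0.017], [-0.01, -0.014, -1.0]]
ft_force: [-0.2, 1.0, 0.3]
grip_width: 0.0853
```

```bash
python3 - <<'E'
from h import *
s=snap('side','side2');o=env.observe();print(o['position'],o['ft_force'],o['grip_width'])
a=cv2.resize(s['image'][190:410,270:400],None,fx=2.7,fy=2.7,interpolation=2)
cv2.imwrite('pics/z2.png',a[:,:,::-1])
E
```

```text
[ 0.51914307 -0.14268918  0.17545681] [-0.44084551  0.17808803 -0.1463596 ] 0.08513114749490011
```

View pics/z2.png

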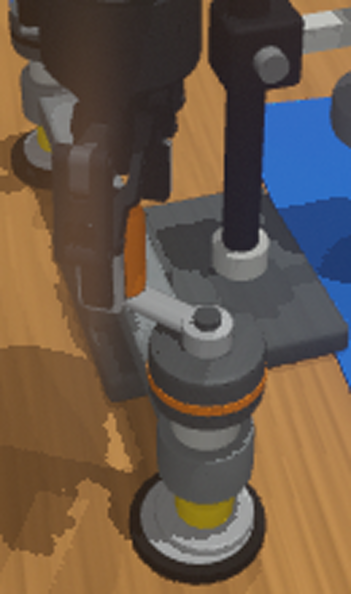

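The gripper is open around the knob at about (135,250) in the crop. The foot is on the pad at (198,520) with the yellow buffer showing. Now up.

Emit:
apply_moves(
  plan=[
    {"tx": 0,"ty": 0,"tz": 25,"rx": 0,"ry": 0,"rz": 0,"jaw": 1},
    {"tx": 0,"ty": 0,"tz": 60,"rx": 0,"ry": 0,"rz": 0,"jaw": 1},
    {"tx": 0,"ty": 0,"tz": 90,"rx": 0,"ry": 0,"rz": 0,"jaw": 1},
    {"tx": -50,"ty": 0,"tz": 90,"rx": 0,"ry": 0,"rz": 0,"jaw": 1},
    {"tx": -100,"ty": -20,"tz": 90,"rx": 0,"ry": 0,"rz": 0,"jaw": 1},
    {"tx": -150,"ty": -40,"tz": 90,"rx": 0,"ry": 0,"rz": 0,"jaw": 1},
    {"tx": -150,"ty": -40,"tz": 90,"rx": 0,"ry": 0,"rz": 0,"jaw": 1},
    {"tx": -150,"ty": -40,"tz": 90,"rx": 0,"ry": 0,"rz": 0,"jaw": 1},
  ],
)

```text
time_s: 10.25
position: [0.3685, -0.1832, 0.2659]
tool_rot: [[-0.906, 0.424, 0.005], [0.423, 0.906, -0.017], [-0.011, -0.014, -1.0]]
ft_force: [0.4, 0.0, -0.4]
grip_width: 0.0858
```

```bash
python3 - <<'E'
from h import *
s=snap('side','side3');t=snap('top','top3');o=env.observe();print(o['position'],o['ft_force'],o['time_s'])
a=cv2.resize(s['image'][140:410,230:400],None,fx=2,fy=2,interpolation=2)
b=cv2.resize(t['image'][140:410,190:500],None,fx=1.4,fy=2,interpolation=2)
cv2.imwrite('pics/z3.png',np.hstack([a,b])[:,:,::-1])
E
```

```text
[ 0.36991208 -0.18270014  0.26561071] [ 0.65546479  0.76593978 -0.24760085] 10.35
```

View pics/z3.png

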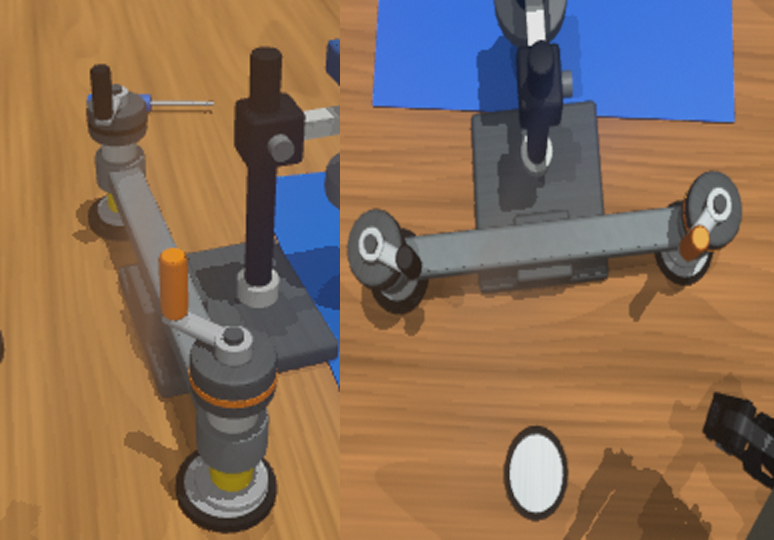

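The crank stayed put, the black crank looks unchanged and the gripper is clear. One numeric check of the knob position, then I hand in.

```bash
python3 - <<'E'
from h import *
s=pickle.load(open('pics/side3.pkl','rb'));s0=pickle.load(open('pics/side0.pkl','rb'))
print('knob top',atz(s,316.5,268,.214),'expected .519 -.143')
d=cv2.absdiff(s['image'][160:212,270:310],s0['image'][160:212,270:310]);print('black diff',d.mean())
env.close_job()
E
```

```text
knob top [ 0.51944678 -0.14136243  0.214     ] expected .519 -.143
black diff 10.839102564102564
the job is handed in; nothing more can be done
```

I wound the orange-knobbed crank clockwise by about 5.4 rad (0.87 turn), stopped when it got heavier, let go, and handed the job in at about 10.4 s.

- **Load:** the knob ran at 5.3 to 6.7 N, rose to 9.0 N and then 10.9 N, about 4.9 N over running. That suggests touchdown at about 5.0 rad and, from the stated stiffness, roughly 45 N on the foot. I could not measure the foot force directly.
- **After letting go:** the pictures show the foot on its pad. The knob measures within 2 mm of where I released it. The gripper is open and well clear, with wrist force close to zero (about 1 N).
- **Black crank:** I never touched it, and it looks unmoved in the pictures. The picture-difference check on it was not clean, at 10.8 grey levels on average. That may be changed shadows from the arm, but I did not follow it up before handing in.

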